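Index the dowelling fixture and press the next dowel home

ROBOT

A 6-joint arm with a two-finger parallel gripper is mounted at the origin on a cart in front of the work surface, level with it; the furniture and walls round the work are solid. World frame = base frame: x ahead of the robot, y to its left, z up, the work surface at z = 0. Lengths are in m, angles in rad, forces in N, time in s.
With the tool pointing down it reaches from about 0.375 to 0.975 m from the base axis. Payload 3.8 kg.
Tool frame: the origin (TCP) lies midway between the tips of the shut fingers; the grasp point (between the pads) lies 19 mm behind it; x points along the fingers, y is the direction in which the jaws open and shut, and the axes are right-handed (so a half turn about x gives the same grasp; the last joint's range is limited). The gripper opens to 85 mm and grips with 20 to 120 N. Pads are 22 mm wide; open, the fingers measure 114 mm over their backs; the gripper's body (76 mm by 85 mm) begins 54 mm behind the grasp point. The pads swing forward as they close: fully open they stand 13 mm farther back than shut.
Start: joints at [-1.364, 0.264, 1.604, -0, 1.274, -0.037], TCP at [0.163, -0.655, 0.231] pointing down, gripper open.
Joint ranges: [-2.63, 2.63], [-0.94, 2.18], [0.31, 2.57], [-1.31, 4.45], [0, 2.66], [-2.55, 2.55]. Speed limits (rad/s): [2.57, 2.57, 3.14, 3.14, 3.14, 3.14].

INTERFACE

Orientations are given as a 3x3 rotation matrix whose columns are the frame's x, y, z axes.
In Python, from plant import get_state, capture, calibration, finish_job gives the robot as it stands. The module is installed in compiled form; this text tells all that it offers.
- The arm moves only by the tool play_rows, never from a script. Its argument "targets" is a list of rows, each an object of numbers: "dx", "dy", "dz": the shift along the tool's x, y, z normalised to -1 to 1, where 1 is 2 cm; "ax", "ay", "az": the turn, a rotation vector about the tool's x, y, z normalised to -1 to 1, where 1 is 0.08 rad. In form: [{"dx": .., "dy": .., "dz": .., "ax": .., "ay": .., "az": ..}, ...]. A call has 1 to 10 rows; each row shifts and turns the commanded pose from where the row before left it, along the tool's axes as they then stand; what a row does not reach is not made up. A row lasts 1/10 s, in which the tool goes at most 50 mm and 8.59 degrees, less where a joint would pass 70% of its speed; a pose out of reach is approached as far as the arm can. A call with a number of a shift or a turn outside -1 to 1 is refused whole. A call with a gripper value outside its range is refused whole. "jaw" is the closure in counts, from 0 (fully open) to 255 (shut), set as the call begins (left out, the last holds). The fingers move at their own pace and stop on an object; "newtons" is the grip in N (left out, the last holds). Time passes only in rows, so rows that do not move let the fingers close. It gives the time, the measured TCP pose, the force and the opening at its end, in the units of the state.
- get_state(): the state, without advancing time (a new reading comes with each control period).
- capture(name): name is "scene" or "top"; returns the picture (400x640x3 uint8, red, green, blue); there is no depth.
- calibration(name): a dict with "K" (3x3 intrinsics, pixels), "pose" (4x4, takes a point from camera to world coordinates). Camera axes: x right, y down, z forward; pixel columns grow to the right and rows downward; lengths in m; the calibration is good to about 2 mm. A picture is of the moment at which its call begins. calibration takes no time and is no camera call.
- finish_job(): hands the job in, once; it reports no verdict.
The state is a dict: "clock": time; "q": joint angles; "joint_vel": joint speeds; "tau": joint torques, N m; "tcp_pos": TCP position; "ee_rot": TCP orientation; "contact_force": force on the tool from outside, world axes, zero at the start; "moment": the same for the moment, N m; "gripper_width": finger opening in m.
Only numpy, scipy, OpenCV 4.12 (cv2) and the standard library are available. Lean on these libraries where they do the work, as an engineer would, in place of code of your own. Each camera call takes 0.05 s, during which the arm holds its last target. There are 200 camera calls.

TASK

On the dowelling fixture, press the red plunger knob fully down to free the table, turn the table with it anticlockwise (as the yellow arrow shows) to the very next hole and no further, and let the plunger spring up there so that the table is locked. Then press the ram's black knob down to its stop, so that the dowel now under the ram is flush with the wooden blank, and let the ram come back up. Work with the fingertips only: grip, lift or force nothing, do not touch the dowels themselves, and leave the spare dowels, the pliers and the sanding block where they lie.

Things in the scene. Friction and masses are not known exactly. Their poses are not given: they have to be found in the camera images.
- fixture: Fixed fixture on the bench: plywood board 360 x 300 mm, top at 42 mm, with index plate, turntable and grey C-frame press. Origin on the bench under the turntable's axis; z up; x points from the axis to the press column (147 to 185 mm off). The C-frame's arm (163 to 197 mm high, ram guide 42 mm across up to 212 mm) reaches over the blank; -x is the robot's side, where the plunger works.
- pivot (a point): Point on the turntable's vertical axis, on the top face of the index plate (263 mm across), 68 mm above the bench. Fixed. The plate has six holes 60 degrees apart on a circle of radius 112 mm, joined by a slot. A yellow arrow on it points anticlockwise.
- next_hole (a point): Mouth of the next hole in the index plate, 16 mm across, 112 mm from the axis, 60 degrees anticlockwise (from above) of the hole the plunger starts in. Fixed, 68 mm above the bench; the red knob must end straight above it.
- table (a joint): Turn of the turntable in rad, anticlockwise seen from above: 0 in the first hole (the start), 1.047 in the next. Locked, it has about 0.01 rad of play. It carries the round wooden blank (140 mm across, top 112 mm above the bench, nut in the middle up to 128 mm). With the plunger down it turns against light friction (0.15 Nm).
- plunger_top (a point): Centre of the dished top of the red plunger knob (40 mm across; flat dish 33 mm across inside a low rim of 3 mm), 118.5 mm above the bench when up, on an arm of the turntable 112 mm from the axis, turning with it. A fingertip pressed into the dish and moved along the arc carries the table along.
- plunger (a joint): Plunger travel in m: 0 up, 0.013 fully down on its stop; 2.7 N starts it, 7.5 N holds it down. Its collar locks the table in a hole; beyond 0.0105 it is below the plate and the table turns. Let go between holes it stays at about 0.0105 under the plate and springs up to 0 when a hole comes over it (within about 3 mm it centres itself).
- ram_top (a point): Centre of the flat top of the ram's black knob (46 mm across, rounded edge), 268 mm above the bench when up, over the work position 50 mm from the turntable's axis towards the press column. It moves straight down.
- ram (a joint): Ram travel in m: 0 up, stop at 0.0365. A spring lifts it again (2.5 N at the top, 5.5 N at the bottom). It meets a proud dowel after 0.016 to 0.022 and has driven it flush at 0.036; with the dowel this takes about 12 N.
- dowel_1 (a joint): How far the next dowel (wood, 12 mm across) is pressed into the blank from standing 20 mm proud, in m: 0 to 0.006 at the start, 0.020 flush. It holds by friction (6 N).
- dowel_1_top (a point): Centre of the top of the next dowel, 50 mm from the turntable's axis; at the start 60 degrees clockwise of the ram, so that turning the table to the next hole brings it under the ram.
- dowel_2 (a joint): The same travel for the second proud dowel, 60 degrees further clockwise; it is not to be pressed yet.
- dowel_3 (a joint): The same travel for the third proud dowel, another 60 degrees on; it is not to be pressed yet.
- spare_long_mid (a point): Middle of a loose spare dowel, 12 x 80 mm, lying on the board left of the press column; long along its y axis. Leave alone.
- spare_short_mid (a point): Middle of a loose short spare dowel, 10 x 55 mm, lying on the board right of the press column; long along its y axis. Leave alone.
- pliers_mid (a point): Middle (9 mm up) of loose red-handled pliers lying on the bench to the right of the fixture, 53 x 166 x 19 mm, long along their y axis. Leave alone.
- sanding_block_mid (a point): Middle of a brown sanding block, 61 x 105 x 31 mm, lying on the bench to the left of the fixture. Leave alone.

How it is judged:
By the outcome, as a careful person would: the job done as asked, in the order asked, and still so for the second after the job is handed in, with the robot touching nothing.
It also fails if it takes over 51 s, if anything falls off the work surface, if the arm or the gripper's body presses on something with over 40 N, if the wrist force passes 120 N, or if a joint passes its speed limit or range.

## Working session

There is one attempt and no reset: what is moved stays moved. The work goes in short steps, Python scripts to look and compute and a tool call to move; the robot and the scene stay as the last step left them, time stands still between calls to the robot, and variables do not carry over. Pictures are saved under pics/ and viewed, about 8 in all and at most 12, crops included, and the job is handed in when it is done.

Besides the shell and the picture viewer there is one more tool, called by a JSON object that holds its "api" and its "payload", one argument or row to a line. play_rows: Moves the arm, as the interface text tells. Its arguments: {"type":"object","properties":{"targets":{"type":"array"},"jaw":{"type":"number"},"newtons":{"type":"number"}},"required":["targets"]}

```bash
mkdir -p pics; python3 - <<'E'
from plant import *
import cv2,numpy as np
np.set_printoptions(precision=4,suppress=True)
s=get_state();print(s)
for n in("scene","top"):
    cv2.imwrite(f"pics/{n}0.png",capture(n)[:,:,::-1]);c=calibration(n);print(n,c["K"],c["pose"])
E
```

```text
{'clock': 0.0, 'q': array([-1.3639,  0.2648,  1.6054, -0.    ,  1.2737, -0.0369]), 'joint_vel': array([ 0.0006, -0.0025, -0.0007, -0.0007,  0.0006, -0.0016]), 'tau': array([ -0.0034, -51.5123, -36.7311,  -0.0004,   0.0131,  -0.    ]), 'tcp_pos': array([ 0.1628, -0.6543,  0.2299]), 'ee_rot': array([[-0.0005,  0.2414, -0.9704],
       [ 0.0022, -0.9704, -0.2414],
       [-1.    , -0.0022, -0.0001]]), 'contact_force': array([-0.1956,  0.3814, -0.0696]), 'moment': array([-0.025 , -0.0523,  0.0269]), 'gripper_width': 0.08543048584634877}
scene [[380.0105   0.     324.5412]
 [  0.     380.0105 203.8827]
 [  0.       0.       1.    ]] [[-0.8145 -0.3054  0.4933  0.005 ]
 [-0.5799  0.4563 -0.6749  0.7511]
 [-0.019  -0.8358 -0.5487  0.8001]
 [ 0.      0.      0.      1.    ]]
top [[494.9545   0.     318.8031]
 [  0.     494.9545 209.6572]
 [  0.       0.       1.    ]] [[ 0.0767 -0.977   0.1988  0.3163]
 [-0.9971 -0.0758  0.0121 -0.0731]
 [ 0.0033 -0.1991 -0.98    1.545 ]
 [ 0.      0.      0.      1.    ]]
```

View pics/top0.png

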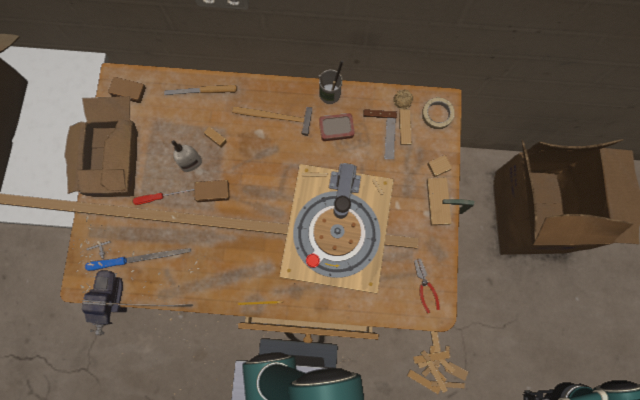

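View pics/scene0.png

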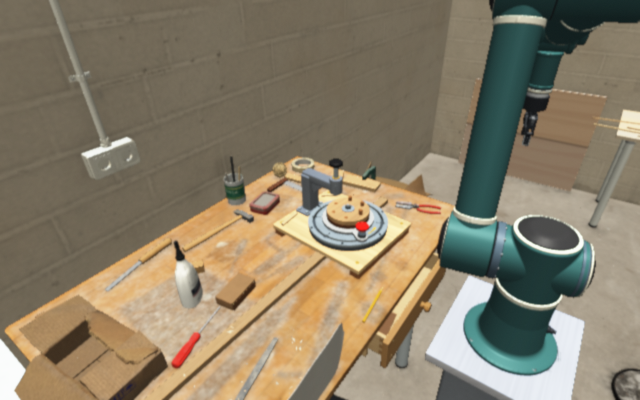

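The top view shows the nut near (337,231), the red knob near (313,261) and the ram knob near (343,206). In the scene view the red knob is at (362,229) and the ram knob at (336,163). I'll enlarge both.

```bash
cat > h.py <<'E'
from plant import *
import cv2,numpy as np
np.set_printoptions(precision=4,suppress=True)
def ray(n,u,v,z):
    c=calibration(n);d=c["pose"][:3,:3]@np.linalg.solve(c["K"],[u,v,1]);o=c["pose"][:3,3]
    return o+d*(z-o[2])/d[2]
def proj(n,p):
    c=calibration(n);P=c["pose"];q=c["K"]@(P[:3,:3].T@(np.array(p)-P[:3,3]));return q[:2]/q[2]
def crop(im,x,y,w,h,k,f):
    cv2.imwrite(f,cv2.resize(im[y:y+h,x:x+w],None,fx=k,fy=k,interpolation=cv2.INTER_CUBIC))
def red(n,im):
    m=(im[:,:,0].astype(int)>150)&(im[:,:,1]<70)&(im[:,:,2]<70)
    k,l,s,c=cv2.connectedComponentsWithStats(m.astype(np.uint8));return [(c[i],s[i]) for i in range(1,k) if s[i][4]>25]
E
python3 - <<'E'
from h import *
a=cv2.imread("pics/top0.png");b=cv2.imread("pics/scene0.png")
A=cv2.resize(a[155:300,275:400],None,fx=4,fy=4,interpolation=2);B=cv2.resize(b[150:275,270:415],None,fx=4,fy=4,interpolation=2)
cv2.imwrite("pics/topc.png",A);cv2.imwrite("pics/scenec.png",B)
for n,i in(("top",a),("scene",b)):print(red(n,i[:,:,::-1]))
print(ray("top",313,261,.1185),ray("scene",362,227,.1185),ray("top",337.5,231,.128),ray("top",343,203,.268),ray("scene",336,162,.268))
E
```

```text
[(array([146.6831, 198.0775]), array([134, 193,  27,  11, 142], dtype=int32)), (array([311.5875, 260.8375]), array([306, 254,  13,  13,  80], dtype=int32))]
[(array([361.4468, 225.8404]), array([355, 221,  14,  10,  94], dtype=int32)), (array([184.4554, 353.0094]), array([172, 335,  28,  32, 213], dtype=int32))]
[ 0.454  -0.0504  0.1185] [ 0.452  -0.0471  0.1185] [ 0.5451 -0.1144  0.128 ] [ 0.5982 -0.1197  0.268 ] [ 0.5897 -0.1133  0.268 ]
```

View pics/topc.png

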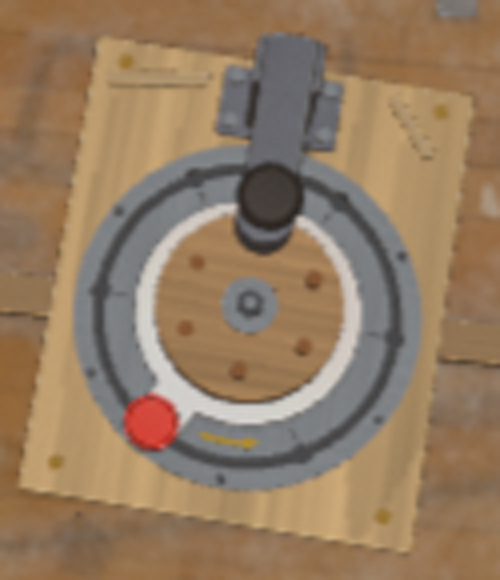

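View pics/scenec.png

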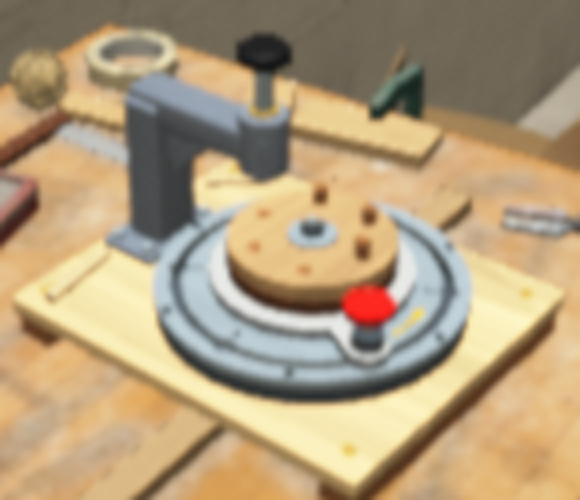

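The top crop shows the red knob centre at (151,422) and the black knob at (271,196). The plate holes are at (193,176), (340,200), (395,338), (302,455) and (100,290), so the next hole is (302,455), in the arrow's direction. In the scene crop the red knob top is at (368,304), the black knob top at (264,47) and the nut at (313,228).

```bash
python3 - <<'E'
from h import *
t=lambda u,v,z:ray("top",275+(u+.5)/4-.5,155+(v+.5)/4-.5,z)[:2]
s=lambda u,v,z:ray("scene",270+(u+.5)/4-.5,150+(v+.5)/4-.5,z)[:2]
H=np.array([t(*p,.068) for p in((302,455),(395,338),(340,200),(193,176),(100,290))])
# fit centre + angle at R=.112
from scipy.optimize import least_squares
k=np.arange(1,6)
f=lambda x:(H-x[:2]-.112*np.c_[np.cos(x[2]+k*np.pi/3),np.sin(x[2]+k*np.pi/3)]).ravel()
r=least_squares(f,[.545,-.114,np.arctan2(.06,-.09)]);c=r.x[:2];a=r.x[2];print(r.x,np.abs(r.fun).max())
kn=t(151,422,.1185);ks=s(368,302,.1185);print("knob",kn,ks,"pred",c+.112*np.array([np.cos(a),np.sin(a)]))
print("next",c+.112*np.array([np.cos(a+np.pi/3),np.sin(a+np.pi/3)]))
print("ram top",t(271,193,.268),"scene",s(264,45,.268))
print("nut",t(250,302,.128),s(313,226,.128))
for n in range(6):
  p=c+.05*np.array([np.cos(a+n*np.pi/3),np.sin(a+n*np.pi/3)]);print(n,p,np.rad2deg(np.arctan2(*(p-c)[::-1])))
E
```

```text
[ 0.5484 -0.1133  2.5331] 0.0015714940807100564
knob [ 0.4563 -0.0484] [ 0.4578 -0.0545] pred [ 0.4565 -0.0493]
next [ 0.4471 -0.1609]
ram top [ 0.5984 -0.118 ] scene [ 0.5949 -0.1189]
nut [ 0.5475 -0.1132] [ 0.5398 -0.1063]
0 [ 0.5074 -0.0848] 145.13763171692753
1 [ 0.5032 -0.1346] -154.86236828307247
2 [ 0.5442 -0.1632] -94.86236828307246
3 [ 0.5895 -0.1419] -34.86236828307246
4 [ 0.5937 -0.0921] 25.137631716927547
5 [ 0.5527 -0.0635] 85.13763171692756
```

The measurements agree: the hole circle fits to 1.6 mm, the ram is 50 mm from the axis at -5 deg, and the knob is within 1 mm of the first hole. I'll set out with the fingers shut.

{"api": "play_rows", "payload": {
  "targets": [
    {"dy":-0.5,"dz":-0.4},
    {"dy":-0.99,"dz":-0.83},
    {"dy":-0.99,"dz":-0.83},
    {"dy":-0.99,"dz":-0.83},
    {"dy":-0.99,"dz":-0.83},
    {"dy":-0.99,"dz":-0.83},
    {"dy":-0.99,"dz":-0.83},
    {"dy":-0.99,"dz":-0.83},
    {"dy":-0.99,"dz":-0.83},
    {"dy":-0.99,"dz":-0.83}
  ],
  "jaw": 255,
  "newtons": 20
}}

```text
$.targets[0]: bad value
```

{"api": "play_rows", "payload": {
  "targets": [
    {"dy":-0.99,"dz":-0.83},
    {"dy":-0.99,"dz":-0.83},
    {"dy":-0.99,"dz":-0.83},
    {"dy":-0.99,"dz":-0.83},
    {"dy":-0.99,"dz":-0.83},
    {"dy":-0.99,"dz":-0.83},
    {"dy":-0.99,"dz":-0.83},
    {"dy":-0.99,"dz":-0.83},
    {"dy":-0.99,"dz":-0.83},
    {"dy":-0.99,"dz":-0.83}
  ]
}}

```text
$.targets[0]: bad value
```

{"api": "play_rows", "payload": {
  "targets": [
    {"dy":-0.99,"dz":-0.83},
    {"dy":-0.99,"dz":-0.83},
    {"dy":-0.99,"dz":-0.83},
    {"dy":-0.99,"dz":-0.83},
    {"dy":-0.99,"dz":-0.83},
    {"dy":-0.5,"dz":-0.4},
    {},
    {}
  ]
}}

```text
$.targets[0]: bad value
```

{"api": "play_rows", "payload": {
  "targets": [
    {"dx":0,"dy":-0.5,"dz":-0.4,"ax":0,"ay":0,"az":0},
    {"dx":0,"dy":-0.99,"dz":-0.83,"ax":0,"ay":0,"az":0},
    {"dx":0,"dy":-0.99,"dz":-0.83,"ax":0,"ay":0,"az":0},
    {"dx":0,"dy":-0.99,"dz":-0.83,"ax":0,"ay":0,"az":0},
    {"dx":0,"dy":-0.99,"dz":-0.83,"ax":0,"ay":0,"az":0},
    {"dx":0,"dy":-0.99,"dz":-0.83,"ax":0,"ay":0,"az":0},
    {"dx":0,"dy":-0.99,"dz":-0.83,"ax":0,"ay":0,"az":0},
    {"dx":0,"dy":-0.99,"dz":-0.83,"ax":0,"ay":0,"az":0},
    {"dx":0,"dy":-0.99,"dz":-0.83,"ax":0,"ay":0,"az":0},
    {"dx":0,"dy":-0.99,"dz":-0.83,"ax":0,"ay":0,"az":0}
  ],
  "jaw": 255,
  "newtons": 20
}}

```text
clock: 1.1
tcp_pos: [0.2705, -0.4323, 0.231]
ee_rot: [[-0.0, 0.241, -0.97], [0.001, -0.97, -0.241], [-1.0, -0.001, -0.0]]
contact_force: [0.3, 0.2, -0.1]
gripper_width: -0.0
```

{"api": "play_rows", "payload": {
  "targets": [
    {"dx":0,"dy":-0.99,"dz":-0.83,"ax":0,"ay":0,"az":0},
    {"dx":0,"dy":-0.99,"dz":-0.83,"ax":0,"ay":0,"az":0},
    {"dx":0,"dy":-0.99,"dz":-0.83,"ax":0,"ay":0,"az":0},
    {"dx":0,"dy":-0.99,"dz":-0.83,"ax":0,"ay":0,"az":0},
    {"dx":0,"dy":-0.99,"dz":-0.83,"ax":0,"ay":0,"az":0},
    {"dx":0,"dy":-0.99,"dz":-0.83,"ax":0,"ay":0,"az":0},
    {"dx":0,"dy":-0.99,"dz":-0.83,"ax":0,"ay":0,"az":0},
    {"dx":0,"dy":-0.99,"dz":-0.83,"ax":0,"ay":0,"az":0},
    {"dx":0,"dy":-0.99,"dz":-0.83,"ax":0,"ay":0,"az":0},
    {"dx":0,"dy":-0.99,"dz":-0.83,"ax":0,"ay":0,"az":0}
  ]
}}

```text
clock: 2.1
tcp_pos: [0.3833, -0.2004, 0.231]
ee_rot: [[-0.0, 0.241, -0.97], [0.0, -0.97, -0.241], [-1.0, -0.0, 0.0]]
contact_force: [0.1, 0.1, 0.5]
gripper_width: 0.0002
```

{"api": "play_rows", "payload": {
  "targets": [
    {"dx":0,"dy":-0.99,"dz":-0.83,"ax":0,"ay":0,"az":0},
    {"dx":0,"dy":-0.99,"dz":-0.83,"ax":0,"ay":0,"az":0},
    {"dx":0,"dy":-0.99,"dz":-0.83,"ax":0,"ay":0,"az":0},
    {"dx":0,"dy":-0.99,"dz":-0.83,"ax":0,"ay":0,"az":0},
    {"dx":0,"dy":-0.99,"dz":-0.83,"ax":0,"ay":0,"az":0},
    {"dx":0,"dy":-0.99,"dz":-0.83,"ax":0,"ay":0,"az":0},
    {"dx":0.5,"dy":-0.5,"dz":-0.4,"ax":0,"ay":0,"az":0},
    {"dx":1,"dy":0,"dz":0,"ax":0,"ay":0,"az":0},
    {"dx":1,"dy":0,"dz":0,"ax":0,"ay":0,"az":0},
    {"dx":0,"dy":0,"dz":0,"ax":0,"ay":0,"az":0}
  ]
}}

```text
clock: 3.1
tcp_pos: [0.4534, -0.0506, 0.1774]
ee_rot: [[-0.007, 0.242, -0.97], [0.001, -0.97, -0.242], [-1.0, -0.003, 0.007]]
contact_force: [-0.4, -0.1, -0.1]
gripper_width: -0.0002
```

{"api": "play_rows", "payload": {
  "targets": [
    {"dx":0.8,"dy":0,"dz":-0.15,"ax":0,"ay":0,"az":0},
    {"dx":0.8,"dy":0,"dz":0,"ax":0,"ay":0,"az":0},
    {"dx":0.5,"dy":0,"dz":0,"ax":0,"ay":0,"az":0},
    {"dx":0,"dy":0,"dz":0,"ax":0,"ay":0,"az":0},
    {"dx":0,"dy":0,"dz":0,"ax":0,"ay":0,"az":0}
  ]
}}

```text
clock: 3.6
tcp_pos: [0.4598, -0.0506, 0.1397]
ee_rot: [[0.0, 0.241, -0.97], [-0.0, -0.97, -0.241], [-1.0, 0.0, -0.0]]
contact_force: [-0.4, 0.7, 0.7]
gripper_width: -0.0003
```

```bash
python3 - <<'E'
from h import *
s=get_state();print(s["tcp_pos"],s["q"],s["contact_force"])
im=capture("scene")[:,:,::-1];t=capture("top")[:,:,::-1]
A=cv2.resize(im[180:250,320:400],None,fx=5,fy=5,interpolation=2);B=cv2.resize(t[225:295,275:355],None,fx=5,fy=5,interpolation=2)
cv2.imwrite("pics/n1.png",np.hstack([A,B]))
p=s["tcp_pos"];print((proj("scene",p)-[320,180]+.5)*5-.5,(proj("top",p)-[275,225]+.5)*5+[399.5,-.5])
E
```

```text
[ 0.4598 -0.0506  0.1397] [-0.1635 -0.0642  2.1404 -0.      1.0652  1.1637] [-0.4384  0.6965  0.7297]
[204.9924 200.9431] [592.9674 168.0634]
```

View pics/n1.png

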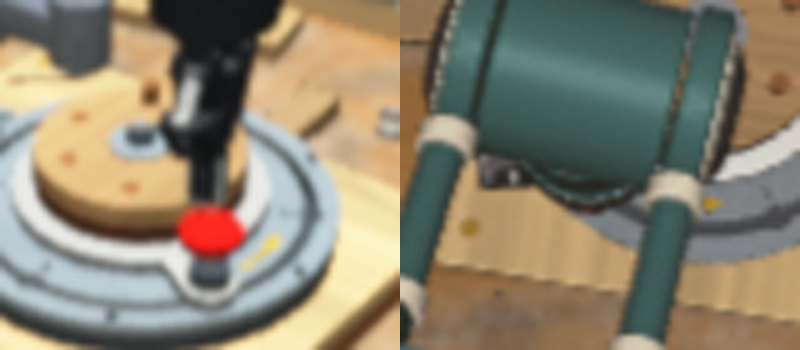

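The scene crop shows the shut tips ending near (208,203), just behind the red knob, whose top is centred at (211,229). In the top view the arm hides the knob.

```bash
python3 - <<'E'
from h import *
f=lambda u,v:ray("scene",320+(u+.5)/5-.5,180+(v+.5)/5-.5,.1185)
print(f(211,229),f(208,227))
for p in((.4567,-.05),(.4567,-.052),(.4598,-.0506)):print((proj("scene",[*p,.1185])-[320,180]+.5)*5-.5)
E
```

```text
[ 0.4566 -0.0536  0.1185] [ 0.4591 -0.0543  0.1185]
[207.793  231.9389]
[209.5108 230.2854]
[203.8522 229.7162]
```

{"api": "play_rows", "payload": {
  "targets": [
    {"dx":0.4,"dy":0,"dz":0.14,"ax":0,"ay":0,"az":0},
    {"dx":0.3,"dy":0,"dz":0,"ax":0,"ay":0,"az":0},
    {"dx":0.2,"dy":0,"dz":0,"ax":0,"ay":0,"az":0},
    {"dx":0.2,"dy":0,"dz":0,"ax":0,"ay":0,"az":0},
    {"dx":0,"dy":0,"dz":0,"ax":0,"ay":0,"az":0},
    {"dx":0,"dy":0,"dz":0,"ax":0,"ay":0,"az":0}
  ]
}}

```text
clock: 4.3
tcp_pos: [0.4567, -0.0511, 0.1173]
ee_rot: [[-0.001, 0.242, -0.97], [0.0, -0.97, -0.242], [-1.0, -0.0, 0.001]]
contact_force: [-1.8, -0.0, 2.5]
gripper_width: -0.0
```

{"api": "play_rows", "payload": {
  "targets": [
    {"dx":0.2,"dy":0,"dz":0,"ax":0,"ay":0,"az":0},
    {"dx":0.1,"dy":0,"dz":0,"ax":0,"ay":0,"az":0},
    {"dx":0,"dy":0,"dz":0,"ax":0,"ay":0,"az":0},
    {"dx":0,"dy":0,"dz":0,"ax":0,"ay":0,"az":0}
  ]
}}

```text
clock: 4.7
tcp_pos: [0.4573, -0.0512, 0.1116]
ee_rot: [[0.0, 0.241, -0.97], [-0.0, -0.97, -0.241], [-1.0, 0.0, -0.0]]
contact_force: [-2.4, 0.3, 4.7]
gripper_width: 0.0
```

{"api": "play_rows", "payload": {
  "targets": [
    {"dx":0.2,"dy":0,"dz":0.05,"ax":0,"ay":0,"az":0},
    {"dx":0.15,"dy":0,"dz":0,"ax":0,"ay":0,"az":0},
    {"dx":0,"dy":0,"dz":0,"ax":0,"ay":0,"az":0},
    {"dx":0,"dy":0,"dz":0,"ax":0,"ay":0,"az":0}
  ]
}}

```text
clock: 5.1
tcp_pos: [0.4573, -0.0513, 0.1055]
ee_rot: [[0.002, 0.241, -0.97], [0.0, -0.97, -0.241], [-1.0, 0.0, -0.002]]
contact_force: [-2.5, 2.1, 8.0]
gripper_width: -0.0002
```

{"api": "play_rows", "payload": {
  "targets": [
    {"dx":0.06,"dy":0,"dz":0,"ax":0,"ay":0,"az":0},
    {"dx":0,"dy":0.14,"dz":0.151,"ax":-0.4675,"ay":0,"az":0},
    {"dx":0,"dy":0.14,"dz":0.151,"ax":-0.4675,"ay":0,"az":0},
    {"dx":0,"dy":0.14,"dz":0.151,"ax":-0.4675,"ay":0,"az":0},
    {"dx":0,"dy":0.14,"dz":0.151,"ax":-0.4675,"ay":0,"az":0},
    {"dx":0,"dy":0.14,"dz":0.151,"ax":-0.4675,"ay":0,"az":0},
    {"dx":0,"dy":0.14,"dz":0.151,"ax":-0.4675,"ay":0,"az":0},
    {"dx":0,"dy":0.14,"dz":0.151,"ax":-0.4675,"ay":0,"az":0},
    {"dx":0,"dy":0,"dz":0,"ax":0,"ay":0,"az":0},
    {"dx":0,"dy":0,"dz":0,"ax":0,"ay":0,"az":0}
  ]
}}

```text
clock: 6.1
tcp_pos: [0.444, -0.0772, 0.1054]
ee_rot: [[0.001, 0.484, -0.875], [-0.0, -0.875, -0.484], [-1.0, 0.001, -0.001]]
contact_force: [-6.9, 2.3, 17.7]
gripper_width: -0.0002
```

```bash
cat > look.py <<'E'
from h import *
import sys
s=get_state();p=s["tcp_pos"];c=np.array([.5484,-.1133]);d=p[:2]-c
print(s["clock"],p,"F",s["contact_force"],"r",np.hypot(*d),"ang",np.rad2deg(np.arctan2(d[1],d[0]))%360,"yaw_y",np.rad2deg(np.arctan2(s["ee_rot"][1,1],s["ee_rot"][0,1])))
im=capture("scene");t=capture("top")
for n,i in(("scene",im),("top",t)):
    for q,st in red(n,i):
        e=ray(n,*q,float(sys.argv[1]))[:2]
        if np.linalg.norm(e-c)<.16:print(n,q,st[4],e,np.hypot(*(e-c)),np.rad2deg(np.arctan2(*(e-c)[::-1]))%360)
if len(sys.argv)>2:
    A=cv2.resize(im[150:275,275:415],None,fx=4,fy=4,interpolation=2);cv2.imwrite(sys.argv[2],A[:,:,::-1])
E
python3 look.py .1055 pics/n2.png
```

```text
6.1 [ 0.444  -0.0772  0.1054] F [-6.9078  2.3397 17.7374] r 0.11045944288910538 ang 160.9501529265234 yaw_y -61.03310839549301
scene [370.     228.0784] 51 [ 0.4378 -0.0711] 0.11841733623769429 159.1194068298222
```

View pics/n2.png

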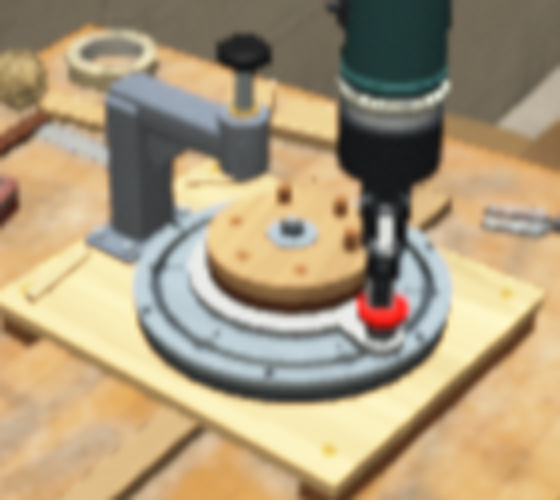

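The table is turning with the fingertip: TCP 15.2 deg along, with the knob under the tips at (382,312) in the crop. I'll ease the press and the radius slightly and carry on.

{"api": "play_rows", "payload": {
  "targets": [
    {"dx":-0.02,"dy":-0.037,"dz":0.033,"ax":0,"ay":0,"az":0},
    {"dx":0,"dy":0.14,"dz":0.152,"ax":-0.4675,"ay":0,"az":0},
    {"dx":0,"dy":0.14,"dz":0.152,"ax":-0.4675,"ay":0,"az":0},
    {"dx":0,"dy":0.14,"dz":0.152,"ax":-0.4675,"ay":0,"az":0},
    {"dx":0,"dy":0.14,"dz":0.152,"ax":-0.4675,"ay":0,"az":0},
    {"dx":0,"dy":0.14,"dz":0.152,"ax":-0.4675,"ay":0,"az":0},
    {"dx":0,"dy":0.14,"dz":0.152,"ax":-0.4675,"ay":0,"az":0},
    {"dx":0,"dy":0.14,"dz":0.152,"ax":-0.4675,"ay":0,"az":0},
    {"dx":0,"dy":0.14,"dz":0.152,"ax":-0.4675,"ay":0,"az":0},
    {"dx":0,"dy":0.14,"dz":0.152,"ax":-0.4675,"ay":0,"az":0}
  ]
}}

```text
clock: 7.2
tcp_pos: [0.4375, -0.1136, 0.1055]
ee_rot: [[0.003, 0.747, -0.665], [-0.0, -0.665, -0.747], [-1.0, 0.003, -0.002]]
contact_force: [-3.3, 2.4, 12.6]
gripper_width: 0.0002
```

{"api": "play_rows", "payload": {
  "targets": [
    {"dx":0,"dy":0.14,"dz":0.152,"ax":-0.4675,"ay":0,"az":0},
    {"dx":0,"dy":0.14,"dz":0.152,"ax":-0.4675,"ay":0,"az":0},
    {"dx":0,"dy":0.14,"dz":0.152,"ax":-0.4675,"ay":0,"az":0},
    {"dx":0,"dy":0.14,"dz":0.152,"ax":-0.4675,"ay":0,"az":0},
    {"dx":0,"dy":0.14,"dz":0.152,"ax":-0.4675,"ay":0,"az":0},
    {"dx":0,"dy":0.14,"dz":0.152,"ax":-0.4675,"ay":0,"az":0},
    {"dx":0,"dy":0.14,"dz":0.152,"ax":-0.4675,"ay":0,"az":0},
    {"dx":0,"dy":0.14,"dz":0.152,"ax":-0.4675,"ay":0,"az":0},
    {"dx":0,"dy":0,"dz":0,"ax":0,"ay":0,"az":0},
    {"dx":0,"dy":0,"dz":0,"ax":0,"ay":0,"az":0}
  ]
}}

```text
clock: 8.2
tcp_pos: [0.4426, -0.1471, 0.1055]
ee_rot: [[0.004, 0.909, -0.416], [-0.002, -0.416, -0.909], [-1.0, 0.004, 0.001]]
contact_force: [-2.6, -1.4, 11.1]
gripper_width: 0.0
```

```bash
python3 look.py .1055 pics/n3.png
```

```text
8.2 [ 0.4426 -0.1471  0.1055] F [-2.6023 -1.422  11.0724] r 0.11106532611566022 ang 197.69752136761045 yaw_y -24.58908430376321
scene [382.3333 216.9231] 39 [ 0.4347 -0.1435] 0.11766723743077834 194.89353518530382
```

View pics/n3.png

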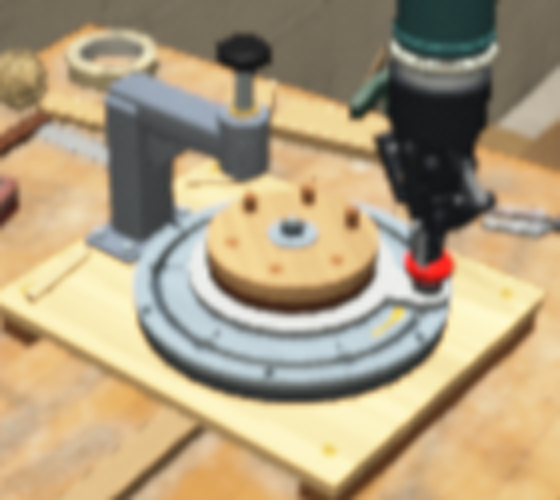

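The table has followed about 52 deg: the knob is at (429,266) in the crop and the dowel pattern has rotated. About 8 deg remain, so I'll stop just short and ease up while watching the force.

{"api": "play_rows", "payload": {
  "targets": [
    {"dx":0,"dy":0.14,"dz":0.152,"ax":-0.4675,"ay":0,"az":0},
    {"dx":0,"dy":0.14,"dz":0.152,"ax":-0.4675,"ay":0,"az":0},
    {"dx":0,"dy":0.14,"dz":0.152,"ax":-0.4675,"ay":0,"az":0},
    {"dx":0,"dy":0.07,"dz":0.076,"ax":-0.234,"ay":0,"az":0},
    {"dx":0,"dy":0,"dz":0,"ax":0,"ay":0,"az":0},
    {"dx":0,"dy":0,"dz":0,"ax":0,"ay":0,"az":0}
  ]
}}

```text
clock: 8.9
tcp_pos: [0.4479, -0.1605, 0.1055]
ee_rot: [[0.004, 0.956, -0.294], [-0.002, -0.294, -0.956], [-1.0, 0.005, 0.001]]
contact_force: [-1.8, -0.9, 10.9]
gripper_width: 0.0005
```

```bash
python3 look.py .1055 pics/n4.png
```

```text
8.9 [ 0.4479 -0.1605  0.1055] F [-1.8326 -0.8809 10.8913] r 0.11107844255881595 ang 205.15138852384817 yaw_y -17.091873946062606
scene [383.125 214.425] 40 [ 0.4391 -0.1571] 0.11772016808664687 201.85212097460712
```

{"api": "play_rows", "payload": {
  "targets": [
    {"dx":-0.12,"dy":0,"dz":0,"ax":0,"ay":0,"az":0},
    {"dx":-0.12,"dy":0,"dz":0,"ax":0,"ay":0,"az":0},
    {"dx":0,"dy":0,"dz":0,"ax":0,"ay":0,"az":0},
    {"dx":0,"dy":0,"dz":0,"ax":0,"ay":0,"az":0}
  ]
}}

```text
clock: 9.4
tcp_pos: [0.4478, -0.1604, 0.1097]
ee_rot: [[0.004, 0.956, -0.294], [-0.002, -0.294, -0.956], [-1.0, 0.005, 0.001]]
contact_force: [1.2, -1.1, 6.0]
gripper_width: -0.0003
```

At z 0.1097 (travel 8.8 mm) the spring still pushes 6 N, so the collar is rising into the hole. I'll lift clear.

{"api": "play_rows", "payload": {
  "targets": [
    {"dx":-0.2,"dy":0,"dz":0,"ax":0,"ay":0,"az":0},
    {"dx":-0.3,"dy":0,"dz":0,"ax":0,"ay":0,"az":0},
    {"dx":-0.8,"dy":0,"dz":0,"ax":0,"ay":0,"az":0},
    {"dx":-1,"dy":0,"dz":0,"ax":0,"ay":0,"az":0},
    {"dx":-1,"dy":0,"dz":0,"ax":0,"ay":0,"az":0},
    {"dx":-1,"dy":0,"dz":0,"ax":0,"ay":0,"az":0},
    {"dx":-1,"dy":0,"dz":0,"ax":0,"ay":0,"az":0},
    {"dx":-1,"dy":0,"dz":0,"ax":0,"ay":0,"az":0},
    {"dx":-1,"dy":0,"dz":0,"ax":0,"ay":0,"az":0},
    {"dx":0,"dy":0,"dz":0,"ax":0,"ay":0,"az":0}
  ]
}}

```text
clock: 10.4
tcp_pos: [0.4471, -0.1598, 0.2568]
ee_rot: [[0.004, 0.956, -0.294], [-0.002, -0.294, -0.956], [-1.0, 0.004, 0.0]]
contact_force: [-0.1, -0.5, -0.4]
gripper_width: -0.0004
```

{"api": "play_rows", "payload": {
  "targets": [
    {"dx":-1,"dy":0,"dz":0,"ax":0,"ay":0,"az":0},
    {"dx":-1,"dy":0,"dz":0,"ax":0,"ay":0,"az":0},
    {"dx":0,"dy":0,"dz":0,"ax":0,"ay":0,"az":0},
    {"dx":0,"dy":0,"dz":0,"ax":0,"ay":0,"az":0}
  ]
}}

```text
clock: 10.8
tcp_pos: [0.4454, -0.1591, 0.2929]
ee_rot: [[-0.001, 0.956, -0.294], [0.001, -0.294, -0.956], [-1.0, -0.001, -0.0]]
contact_force: [0.1, -0.1, 0.2]
gripper_width: -0.0005
```

```bash
python3 look.py .1185 pics/n5.png;python3 - <<'E'
from h import *
print(get_state()["q"])
E
```

```text
10.8 [ 0.4454 -0.1591  0.2929] F [ 0.1132 -0.1249  0.1947] r 0.11275054374159442 ang 203.9860826181022 yaw_y -17.10162492936184
scene [382.5857 209.8   ] 70 [ 0.4446 -0.1619] 0.11463495792978431 205.0993867516148
[-0.3958 -0.1588  1.9362  0.      1.3675 -0.0974]
```

View pics/n5.png

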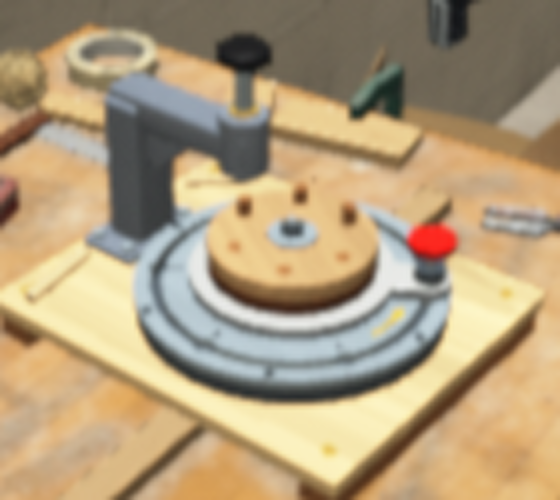

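The knob is up at full height at 205.1 deg (exactly one hole on), seen at (432,241) in the crop; dowel 1 stands under the ram at (244,206). Next is the ram.

{"api": "play_rows", "payload": {
  "targets": [
    {"dx":-0.5,"dy":0.4,"dz":-0.25,"ax":0,"ay":0,"az":0},
    {"dx":0,"dy":0.83,"dz":-0.52,"ax":0,"ay":0,"az":0},
    {"dx":0,"dy":0.83,"dz":-0.52,"ax":0,"ay":0,"az":0},
    {"dx":0,"dy":0.83,"dz":-0.52,"ax":0,"ay":0,"az":0},
    {"dx":0,"dy":0.83,"dz":-0.52,"ax":0,"ay":0,"az":0},
    {"dx":0,"dy":0.83,"dz":-0.52,"ax":0,"ay":0,"az":0},
    {"dx":0,"dy":0.83,"dz":-0.52,"ax":0,"ay":0,"az":0},
    {"dx":0,"dy":0.83,"dz":-0.52,"ax":0,"ay":0,"az":0},
    {"dx":0,"dy":0.45,"dz":-0.3,"ax":0,"ay":0,"az":0},
    {"dx":0,"dy":0,"dz":0,"ax":0,"ay":0,"az":0}
  ]
}}

```text
clock: 11.9
tcp_pos: [0.5989, -0.1178, 0.3035]
ee_rot: [[-0.001, 0.956, -0.293], [0.0, -0.293, -0.956], [-1.0, -0.001, -0.0]]
contact_force: [-0.8, -0.6, -0.2]
gripper_width: -0.0002
```

{"api": "play_rows", "payload": {
  "targets": [
    {"dx":0.5,"dy":0,"dz":0,"ax":0,"ay":0,"az":0},
    {"dx":0,"dy":0,"dz":0,"ax":0,"ay":0,"az":0},
    {"dx":0,"dy":0,"dz":0,"ax":0,"ay":0,"az":0}
  ]
}}

```text
clock: 12.2
tcp_pos: [0.5967, -0.1186, 0.2935]
ee_rot: [[-0.002, 0.956, -0.295], [0.0, -0.295, -0.956], [-1.0, -0.002, 0.0]]
contact_force: [0.2, -0.6, -0.5]
gripper_width: 0.0001
```

```bash
python3 look.py .1185 pics/n6.png
```

```text
12.2 [ 0.5967 -0.1186  0.2935] F [ 0.1591 -0.5963 -0.4862] r 0.048623305943936275 ang 353.7999033545659 yaw_y -17.129514696402627
scene [382.5493 209.8451] 71 [ 0.4446 -0.1616] 0.11453525360749985 204.9627883222886
top [354.0286 268.4   ] 35 [ 0.4419 -0.1696] 0.12048922306290737 207.83813928027442
```

View pics/n6.png

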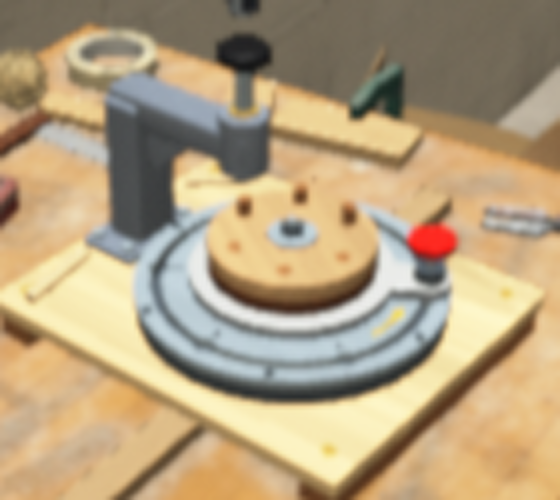

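The tips at (242,5) in the crop stand centred over the black knob at (243,48). Pressing down.

{"api": "play_rows", "payload": {
  "targets": [
    {"dx":0.5,"dy":0,"dz":0,"ax":0,"ay":0,"az":0},
    {"dx":0.4,"dy":0,"dz":0,"ax":0,"ay":0,"az":0},
    {"dx":0.3,"dy":0,"dz":0,"ax":0,"ay":0,"az":0},
    {"dx":0.2,"dy":0,"dz":0,"ax":0,"ay":0,"az":0},
    {"dx":0.2,"dy":0,"dz":0,"ax":0,"ay":0,"az":0},
    {"dx":0.2,"dy":0,"dz":0,"ax":0,"ay":0,"az":0},
    {"dx":0.2,"dy":0,"dz":0,"ax":0,"ay":0,"az":0},
    {"dx":0.2,"dy":0,"dz":0,"ax":0,"ay":0,"az":0},
    {"dx":0,"dy":0,"dz":0,"ax":0,"ay":0,"az":0},
    {"dx":0,"dy":0,"dz":0,"ax":0,"ay":0,"az":0}
  ]
}}

```text
clock: 13.3
tcp_pos: [0.5977, -0.1184, 0.2503]
ee_rot: [[-0.0, 0.956, -0.294], [0.0, -0.294, -0.956], [-1.0, -0.0, 0.0]]
contact_force: [-3.5, -0.3, 4.3]
gripper_width: -0.0003
```

{"api": "play_rows", "payload": {
  "targets": [
    {"dx":0.2,"dy":0,"dz":0,"ax":0,"ay":0,"az":0},
    {"dx":0.2,"dy":0,"dz":0,"ax":0,"ay":0,"az":0},
    {"dx":0.2,"dy":0,"dz":0,"ax":0,"ay":0,"az":0},
    {"dx":0.2,"dy":0,"dz":0,"ax":0,"ay":0,"az":0},
    {"dx":0,"dy":0,"dz":0,"ax":0,"ay":0,"az":0},
    {"dx":0,"dy":0,"dz":0,"ax":0,"ay":0,"az":0}
  ]
}}

```text
clock: 13.9
tcp_pos: [0.5983, -0.1185, 0.2358]
ee_rot: [[0.002, 0.956, -0.294], [-0.0, -0.294, -0.956], [-1.0, 0.002, -0.0]]
contact_force: [-5.2, 0.6, 8.6]
gripper_width: -0.0001
```

{"api": "play_rows", "payload": {
  "targets": [
    {"dx":0.15,"dy":0,"dz":0,"ax":0,"ay":0,"az":0},
    {"dx":0.15,"dy":0,"dz":0,"ax":0,"ay":0,"az":0},
    {"dx":0,"dy":0,"dz":0,"ax":0,"ay":0,"az":0},
    {"dx":0,"dy":0,"dz":0,"ax":0,"ay":0,"az":0}
  ]
}}

```text
clock: 14.3
tcp_pos: [0.5984, -0.1185, 0.2315]
ee_rot: [[0.003, 0.956, -0.294], [-0.001, -0.294, -0.956], [-1.0, 0.003, -0.0]]
contact_force: [-7.2, 1.5, 15.2]
gripper_width: -0.0003
```

Nearly at the stop. I'll press a little more to confirm it.

{"api": "play_rows", "payload": {
  "targets": [
    {"dx":0.1,"dy":0,"dz":0,"ax":0,"ay":0,"az":0},
    {"dx":0.05,"dy":0,"dz":0,"ax":0,"ay":0,"az":0},
    {"dx":0,"dy":0,"dz":0,"ax":0,"ay":0,"az":0},
    {"dx":0,"dy":0,"dz":0,"ax":0,"ay":0,"az":0}
  ]
}}

```text
clock: 14.7
tcp_pos: [0.5985, -0.1186, 0.2314]
ee_rot: [[0.004, 0.956, -0.294], [-0.001, -0.294, -0.956], [-1.0, 0.004, -0.0]]
contact_force: [-12.7, 2.6, 25.4]
gripper_width: 0.0003
```

It's on the hard stop (z 0.2314, travel 36.6 mm, force rising with no motion). Now I'll let the ram up and retreat.

{"api": "play_rows", "payload": {
  "targets": [
    {"dx":-0.2,"dy":0,"dz":0,"ax":0,"ay":0,"az":0},
    {"dx":-0.5,"dy":0,"dz":0,"ax":0,"ay":0,"az":0},
    {"dx":-0.5,"dy":0,"dz":0,"ax":0,"ay":0,"az":0},
    {"dx":-0.5,"dy":0,"dz":0,"ax":0,"ay":0,"az":0},
    {"dx":-0.5,"dy":0,"dz":0,"ax":0,"ay":0,"az":0},
    {"dx":-0.8,"dy":0,"dz":0,"ax":0,"ay":0,"az":0},
    {"dx":-1,"dy":0,"dz":0,"ax":0,"ay":0,"az":0},
    {"dx":-1,"dy":0,"dz":0,"ax":0,"ay":0,"az":0},
    {"dx":0,"dy":0,"dz":0,"ax":0,"ay":0,"az":0},
    {"dx":0,"dy":0,"dz":0,"ax":0,"ay":0,"az":0}
  ]
}}

```text
clock: 15.7
tcp_pos: [0.598, -0.1185, 0.3254]
ee_rot: [[0.001, 0.956, -0.294], [-0.0, -0.294, -0.956], [-1.0, 0.001, -0.0]]
contact_force: [0.2, -0.2, 0.6]
gripper_width: -0.0003
```

```bash
python3 look.py .1185 pics/n7.png
```

```text
15.7 [ 0.598  -0.1185  0.3254] F [ 0.1588 -0.1844  0.6179] r 0.049891617212371724 ang 354.0747200201261 yaw_y -17.100180080978713
scene [382.5857 209.8   ] 70 [ 0.4446 -0.1619] 0.11463495792978431 205.0993867516148
top [354.2581 268.5161] 31 [ 0.4416 -0.1702] 0.12105532670568701 208.059860866232
```

View pics/n7.png

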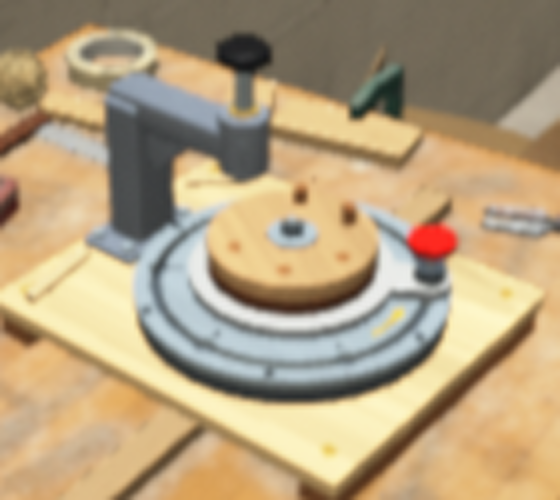

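The dowel under the ram no longer stands proud (nothing at (244,206) in the crop), and the other two still do, at (300,194) and (349,213). The ram knob is back up at (243,48), the plunger knob is up at (432,241), and the arm touches nothing.

```bash
python3 -c "
from plant import *
print(finish_job())"
```

```text
the job is handed in; nothing more can be done
None
```

The job is done and handed in at about 15.7 s of the 51 s allowed.

- **Table:** I pressed the red plunger to its stop and carried the table 60 deg anticlockwise with the shut fingertips. The plunger then sprang up in the next hole. The last check shows the knob at full height at 205.1 deg, the angle expected for that hole.
- **Ram:** I pressed the black knob to its hard stop, at 36.6 mm travel with a vertical force of about 25 N, and let it come back up. The last picture shows no dowel standing proud under the ram, the other two still proud, and the ram up. Its resolution cannot show the dowel flush to the millimetre; that rests on the ram reaching its stop.
- **Arm:** It finished clear of the fixture with contact force near zero.

**Disagreements and limits:**
- **Knob readings:** The two cameras placed the red knob up to about 6 mm apart at the start. At the end the top camera, with its view partly blocked by the arm, read 208 deg for the knob; I trusted the unobstructed scene camera.
- **Loose parts:** I did not measure the spare dowels, pliers and sanding block again. The arm worked only over the fixture and did not go near them.

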